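# Reset the ratchet of a tilting painting board and set it to its second notch

## Robot

A 6-joint arm with a two-finger parallel gripper is mounted at the origin on a cart in front of the work surface, level with it; the furniture and walls round the work are solid. World frame = base frame: x ahead of the robot, y to its left, z up, the work surface at z = 0. Lengths are in mm, angles in rad, forces in N, time in s.
With the tool pointing down it reaches from about 325 to 900 mm from the base axis. Payload 6.1 kg.
Tool frame: the origin (TCP) lies at the very end of the fingers, on their centre line; the grasp point (between the pads) lies manip.grasp_offset behind it (manip.grasp_offset is the distance from the TCP to the grasp point, in mm); z points along the fingers, y is the line along which they close (so a half turn about z gives the same grasp; the last joint's range is limited). The gripper opens to 85 mm and grips with 20 to 120 N. Pads are 22 mm wide; open, the fingers measure 114 mm over their backs; the gripper's body (76 mm by 85 mm) begins 54 mm behind the grasp point. The pads swing forward as they close: fully open they stand 13 mm farther back than shut.
Start: joints at [1.042, 0.22, 1.526, -0, 1.395, -0.126], TCP at [244.995, 574.972, 231.3] pointing down, gripper open.
Joint ranges: [-2.98, 2.98], [-0.91, 2.08], [0.09, 2.57], [-1.24, 4.39], [0.2, 2.65], [-2.68, 2.68]. Speed limits (rad/s): [2.57, 2.57, 3.01, 3.14, 3.14, 3.14].

## Interface

Orientations are given as a unit quaternion [w, x, y, z].
In Python, from plant import manip gives the robot as it stands. The module is installed in compiled form; this text tells all that it offers. Calls block until the motion is done:
- manip.reach(position, orientation): joint-space move of the TCP to a pose.
- manip.move_straight(position, rot=None, rate=150, threshold=None): straight line of the TCP; rot=None keeps the orientation; rate is the mean speed in mm/s. With threshold (N) it stops when the force on the tool has changed by that much, and returns True; else False.
- manip.move_joints(angles): joint-space move.
- manip.grip(opening, newtons=None): finger opening in mm; newtons is the grip in N (None keeps the last); returns when the fingers have stopped.
- manip.wait(seconds).
- manip.ik(position, orientation): joint angles nearest the present ones, or None.
- manip.capture(name): name is "side" or "top" or "wrist"; returns (picture, depth): 480x640x3 uint8, red, green, blue; 480x640 float32, mm along the optical axis (not along the pixel's ray), 0 where there is no reading.
- manip.calibration(name): a dict with "mtx" (3x3 intrinsics, pixels), "R" (3x3) and "t" (3): a world point X has camera coordinates R X + t. Camera axes: x right, y down, z forward; pixel columns grow to the right and rows downward; lengths in mm; the calibration is good to about 2 mm. A picture is of the moment at which its call begins: read the wrist's pose just before it. calibration takes no time and is no camera call; for the wrist camera it gives the pose at the moment of the call.
A pose or a line that the arm cannot do raises manip.Unreachable and nothing moves.
- manip.job_done(): hands the job in; it is judged then, once.
Readings, each from a call of its own:
- manip.current_t(): time.
- manip.current_qpos(): joint angles.
- manip.current_qd(): joint speeds.
- manip.current_joint_efforts(): joint torques, N m.
- manip.current_eef_pos(): TCP position.
- manip.current_tcp_rot(): TCP orientation.
- manip.current_wrist_force(): force on the tool from outside, world axes, zero at the start.
- manip.current_torque(): the same for the moment, N m.
- manip.current_opening(): finger opening in mm.
- manip.current_gripper_force(): force on a finger pad.
Only numpy, scipy, OpenCV 4.12 (cv2) and the standard library are available. Lean on these libraries where they do the work, as an engineer would, in place of code of your own. Each camera call takes 0.05 s, during which the arm holds its last target. There are 200 camera calls.

## Task

The painting board is propped too steep for washes: set it to the second notch up from flat. Its ratchet only lets it rise, so lift it by the handle bar past the top notch until it comes up gently against the rubber buffer and the pawl is thrown clear, lower it and press it fully flat so that the pawl is ready again, then raise it to the second notch, let it rest there on its pawl and let go. Never force the ratchet up or down, and leave the things around it where they are.

Things in the scene. Friction and masses are not known exactly. Their poses are not given: they have to be found in the camera images.
- stand: wooden base of a small tilting painting board, 0.20 m deep (its x) and 0.26 m wide (its y), fixed to the table. Origin under its middle on the table top; x points from the board's hinge towards the handle side, z up. It stands with x roughly away from the robot.
- hinge (a point): middle of the board's hinge line, at the stand's x = -85 mm and 45 mm above the table; the line runs along the stand's y. Axes as the stand's. The board is plywood, 180 x 240 x 12 mm, and takes 1.5 to 3.5 N to lift at the handle; the hinge is damped (0.8 N m s/rad), so the board sinks slowly and harmlessly onto its pawl when let go.
- handle (a point): middle of the handle: a steel bar 10 mm thick, 110 mm long, parallel to the hinge line, 225 mm from it, 35 mm clear of the board's edge. Board flat: 45 mm above the table, nothing under it. Pinch it from above across the bar; it turns between finger pads as the board tilts. Axes turn with the board: x from hinge to handle, y along the bar.
- board (a joint): tilt of the board in rad: 0 flat on its rest pads, growing as the handle rises. It rests in the 1st notch at 0.14 to 0.17, 2nd at 0.30 to 0.33, 3rd at 0.46 to 0.49, 4th (top) at 0.62 to 0.65: all shifted alike, 0.16 apart. It starts in an upper notch. The pawl drops into a notch about 0.01 rad above the angle where it then rests.
- quadrant_axle (a point): axle of the upright grey quadrant, in line with the hinge at the stand's y = -140 mm. It has 4 brass notches. A blue stop plate on the same axle is clamped at an unknown angle: its trip ramp throws the pawl clear somewhere between 0.87 and 1.07 rad of tilt, and 0.02 to 0.04 rad further the board meets its rubber buffer: about 5 N more at the handle per mm. A rise of 6 to 12 N there means the pawl is thrown.
- pawl_pivot (a point): pivot of the sprung steel pawl on the board's right edge, 140 mm from the hinge line. It clicks over the notches as the board rises and then holds the board from sinking: do not push down on it. Once thrown outward by the trip ramp it stays clear on the way down.
- cam (a point): steel cam low on the stand beside the quadrant. Over the last 0.2 rad of lowering it pushes the thrown pawl back in; that is finished only with the board fully flat, and may take a few newtons of push down at the handle beyond the board's weight.
- ratchet: ratchet gear on the stand (notched quadrant, stop plate, buffer, cam), all about 0.2 m high at the stand's right side; origin and axes as the stand's. More than 50 N on it damages it: about 35 N up against the buffer or 25 N down against the pawl at the handle. The pads on which the flat board rests are part of the stand and bear more.
- varnish_pot_mid (a point): bystander: yellow-capped paint pot, 66 mm across, 75 mm tall, the one beside the flower press left of the board; the point is its centre
- flat_brush_mid (a point): bystander: flat paint brush with a red-brown handle, 215 x 31 x 12 mm, lying on the right of the table; the point is its centre
- tumbler_mid (a point): bystander: clear drinking glass, 67 mm across, 95 mm tall, standing at the back right; the point is its centre
- tape_measure_mid (a point): bystander: black and yellow tape measure, 70 x 76 x 39 mm, the one just behind the painting board; the point is its centre

How it is judged:
By the outcome, as a careful person would: the job done as asked, in the order asked, and still so for the second after the job is handed in, with the robot touching nothing.
It also fails if it takes over 61 s, if anything falls off the work surface, if the arm or the gripper's body presses on something with over 40 N, if the wrist force passes 120 N, or if a joint passes its speed limit or range.

## Working session

There is one attempt and no reset: what is moved stays moved. The work goes in short steps, each a Python script; the robot and the scene stay as the last script left them, time stands still between calls to the robot, and variables do not carry over. Pictures are saved under pics/ and viewed, at most 10 in all, crops included, and the job is handed in when it is done.

```bash
mkdir -p pics; python3 - <<'E'
from plant import manip
import cv2,numpy as np
print(manip.current_t(),manip.current_tcp_rot(),manip.grasp_offset,manip.current_wrist_force(),manip.current_opening())
for n in("side","top"):
    p,d=manip.capture(n);cv2.imwrite(f"pics/{n}0.png",p[:,:,::-1]);np.savez(f"{n}0.npz",p=p,d=d,**manip.calibration(n))
    c=manip.calibration(n);print(n,c,-c["R"].T@c["t"])
E
```

```text
0.0 [-3.26905581e-04  2.00046249e-01  9.79785975e-01 -9.13942061e-04] 18.700000000000003 [0.03976547 0.64046596 0.29006435] 85.45529836976321
side {'mtx': array([[531.35910172,   0.        , 322.96373196],
       [  0.        , 531.35910172, 238.02002599],
       [  0.        ,   0.        ,   1.        ]]), 'R': array([[ 0.97505286, -0.22193094,  0.00430997],
       [-0.10914141, -0.49623914, -0.86129836],
       [ 0.19328753,  0.83934104, -0.50808125]]), 't': array([-609.61514625,  108.49458741, 1114.54746796])} [  390.82011861 -1016.93862539   662.35430658]
top {'mtx': array([[566.00483115,   0.        , 318.29536476],
       [  0.        , 566.00483115, 239.15774785],
       [  0.        ,   0.        ,   1.        ]]), 'R': array([[ 0.00174893, -0.99983295,  0.01819369],
       [-0.99597798, -0.00337143, -0.08953495],
       [ 0.08958133, -0.01796393, -0.99581749]]), 't': array([ -54.08143129,  591.87259957, 1337.58089303])} [ 469.76438356  -28.04873121 1385.96367677]
```

View pics/side0.png

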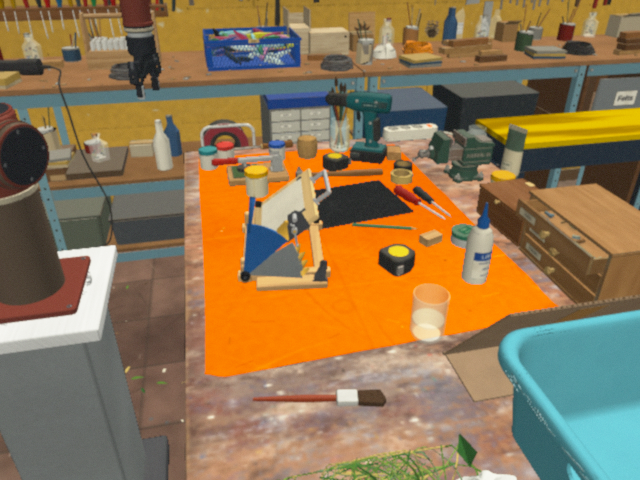

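View pics/top0.png

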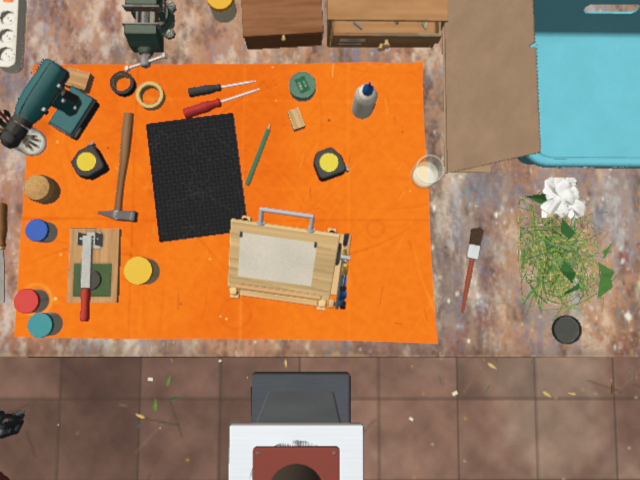

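The side view shows the board tilted at (290,215), with the blue plate and quadrant on its near right side. The top view shows the board at cols 228–345, rows 215–305, and the handle bar at about cols 258–314, row 212. Next I get 3D points from the depth.

```bash
cat > h.py <<'E'
import numpy as np,cv2
def world(f):
    K,R,t,d=f["mtx"],f["R"],f["t"],f["d"].astype(float)
    v,u=np.mgrid[:480,:640]
    c=np.stack([(u-K[0,2])/K[0,0]*d,(v-K[1,2])/K[1,1]*d,d],-1)
    return (c-t)@R
E
python3 - <<'E'
from h import *
f=np.load("top0.npz");W=world(f)
# board plane from paper + wood
P=W[235:285,240:325].reshape(-1,3);P=P[P[:,2]>0]
for _ in range(4):
    c=P.mean(0);n=np.linalg.svd(P-c,full_matrices=False)[2][2];n*=np.sign(n[2]);P=P[abs((P-c)@n)<5]
print("plane",c,n,"tilt",np.arccos(n[2]),"az",np.arctan2(-n[1],-n[0]),len(P))
yaw=np.arctan2(-n[1],-n[0]);print((W[60:70,30:40]).mean((0,1)), W[320,250])
for r in range(204,236,2): print(r,' '.join("%d,%d,%d"%tuple(W[r,k]) for k in (262,270,285,300,310)))
hsv=cv2.cvtColor(f["p"],cv2.COLOR_RGB2HSV)
p=f["p"];cv2.imwrite("pics/crop_t.png",cv2.resize(p[190:320,215:365,::-1],None,fx=4,fy=4,interpolation=2))
s=np.load("side0.npz");cv2.imwrite("pics/crop_s.png",cv2.resize(s["p"][160:300,230:350,::-1],None,fx=4,fy=4,interpolation=2))
for u in(252,258,290,310,320): print("side",u,[W_.round().astype(int).tolist() for W_ in world(s)[280:292:3,u]])
E
```

```text
plane [536.79579255  31.23567311 115.36768924] [-0.77315502  0.06589372  0.6307847 ] tilt 0.888232266905208 az -0.08502159586011139 415
[1018.08880155  642.36090163   33.46671566] [397.37171656 111.84538601   2.30502473]
204 680,85,2 681,66,-1 680,29,2 681,-7,3 681,-32,4
206 675,85,2 676,66,-4 676,29,2 676,-7,2 676,-32,3
208 644,70,183 670,65,4 672,29,-4 671,-7,0 671,-32,2
210 640,70,183 639,53,185 665,29,5 666,-7,-1 666,-32,0
212 635,70,186 635,53,187 636,21,183 660,-7,4 661,-32,-1
214 632,71,175 656,66,-1 632,21,179 632,-10,181 631,-31,188
216 628,71,173 651,66,-2 651,29,3 627,-10,183 627,-31,186
218 624,71,168 646,65,1 646,29,0 646,-7,0 469,-28,1385
220 620,71,168 640,65,5 640,28,4 641,-7,2 619,-31,180
222 616,72,162 635,65,5 636,29,-1 636,-7,2 615,-31,178
224 611,71,172 613,55,151 631,28,1 631,-7,-1 611,-31,176
226 608,72,161 608,54,162 609,22,155 626,-7,3 607,-32,169
228 603,72,160 603,54,161 603,22,165 621,-7,0 603,-32,169
230 600,72,154 599,54,160 599,22,162 599,-10,163 599,-32,164
232 595,72,155 595,54,158 595,22,158 595,-10,159 595,-32,165
234 591,73,148 591,55,151 591,22,155 591,-10,156 590,-32,162
side 252 [[453, -74, 7], [452, -72, -2], [451, -83, -2], [450, -91, -4]]
side 258 [[465, -84, 12], [463, -98, 14], [462, -107, 13], [461, -111, 8]]
side 290 [[530, -103, 15], [529, -112, 14], [527, -121, 13], [527, -121, 5]]
side 310 [[572, -110, 14], [570, -122, 14], [569, -125, 9], [570, -120, -3]]
side 320 [[592, -120, 17], [590, -128, 16], [590, -129, 8], [591, -122, -4]]
```

View pics/crop_t.png

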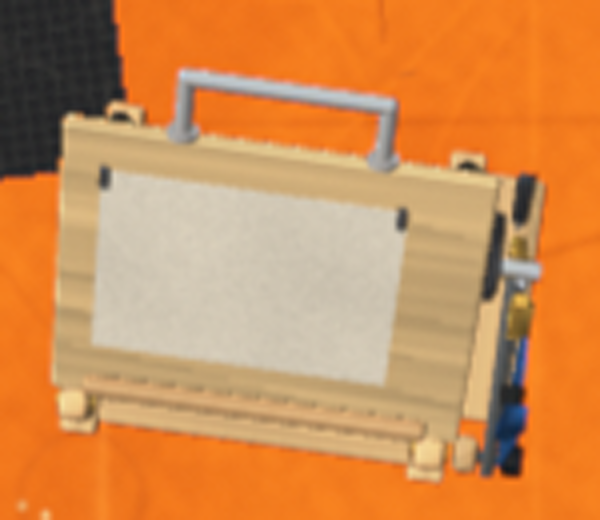

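View pics/crop_s.png

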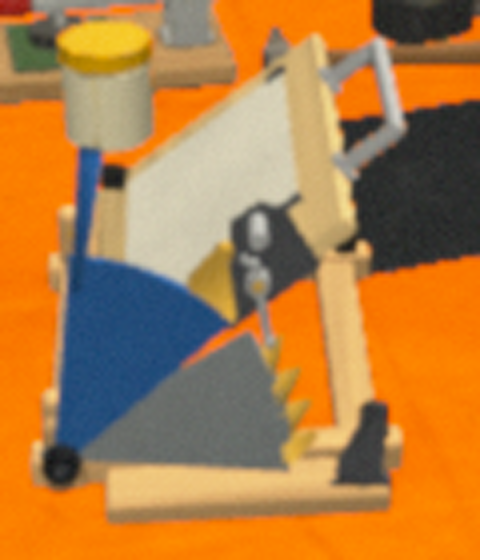

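The bar corners are at top-view pixels (262,209) and (313,216). That puts the bar centre at about (634,20,180) with yaw about -0.14, so the tilt is about 0.64 rad, which is the top notch. Next I hover above the handle and take a close look.

```bash
cat >> h.py <<'E'
from scipy.spatial.transform import Rotation as Ro
def down(yaw):  # tool z down, tool y along +-stand x ; returns wxyz candidates
    out=[]
    for s in(1,-1):
        y=s*np.array([np.cos(yaw),np.sin(yaw),0]);z=np.array([0,0,-1.])
        q=Ro.from_matrix(np.stack([np.cross(y,z),y,z],1)).as_quat();out.append([q[3],*q[:3]])
    return out
E
python3 - <<'E'
from plant import manip
from h import *
pos=[630,20,275]
c=[(manip.ik(pos,q),q) for q in down(-0.14)]
for j,q in c: print(None if j is None else np.round(j,2),np.round(q,3))
ok=[(abs(j[5]),q) for j,q in c if j is not None];q=min(ok,key=lambda a:a[0])[1]
manip.grip(26);manip.reach(pos,q)
K=manip.calibration("wrist");p,d=manip.capture("wrist")
np.savez("w0.npz",p=p,d=d,**K);cv2.imwrite("pics/w0.png",p[:,:,::-1])
print(manip.current_t(),manip.current_eef_pos(),manip.current_opening(),manip.current_wrist_force(),-K["R"].T@K["t"])
E
```

```text
[-0.09  0.21  1.46 -0.    1.47  0.05] [0.    0.755 0.656 0.   ]
None [ 0.    -0.656  0.755  0.   ]
3.1583 [629.90424917  21.06664554 274.93508762] 26.220443791562907 [-0.28100544  0.61773283 -0.16154873] [638.85689494  85.74447403 416.08032347]
```

View pics/w0.png

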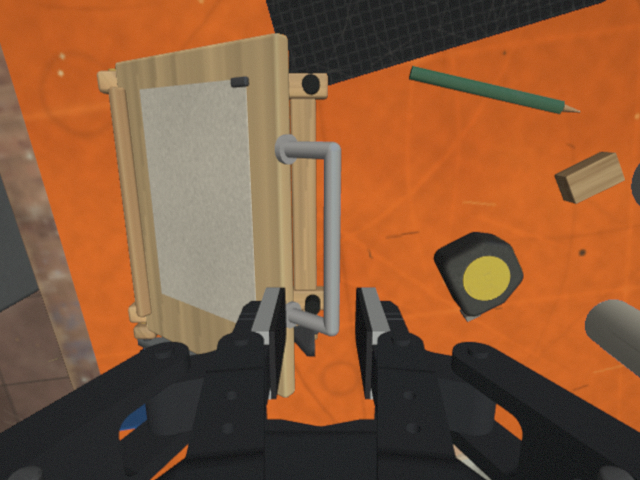

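The wrist view shows the bar vertical at col about 332, rows 148–330. It is aligned with the closing direction and lies nearly between the fingers. I compute its 3D position now.

```bash
python3 - <<'E'
from h import *
f=np.load("w0.npz");W=world(f)
B=[]
for r in range(160,320,10):
    x=W[r,322:345];z=x[:,2];m=(z>140)&(z<200);c=np.where(m)[0]
    if len(c): B.append([r,c[0]+322,c[-1]+322,*x[m].mean(0),z[m].max()])
B=np.array(B);print(B.round(1))
print("yaw",np.arctan(np.polyfit(B[:,4],B[:,3],1)[0]))
for r in(100,150,200,240):  # board top surface profile
    print(r,[W[r,u].round().astype(int).tolist() for u in(150,180,210,240,270,280)])
# ray of bar ends at z=179
K,R,t=f["mtx"],f["R"],f["t"];C=-R.T@t
for u,v in((333,148),(332,331)):
    d=R.T@np.linalg.inv(K)@[u,v,1];print((C+d*(178-C[2])/d[2]).round(1))
E
```

```text
[[160.  324.  341.  643.1  68.6 182.  184.8]
 [170.  324.  340.  642.1  63.2 182.5 184.3]
 [180.  324.  340.  641.4  57.7 182.5 184.7]
 [190.  324.  340.  640.6  52.1 182.6 185.1]
 [200.  324.  340.  639.9  46.4 182.3 183.8]
 [210.  324.  340.  639.1  40.6 182.3 184.6]
 [220.  324.  340.  638.3  34.8 182.3 183.8]
 [230.  324.  340.  637.6  28.8 182.1 183.8]
 [240.  324.  340.  636.8  22.8 182.2 183.8]
 [250.  324.  339.  635.7  16.9 182.6 183.9]
 [260.  324.  339.  634.9  10.8 182.5 185.4]
 [270.  324.  339.  634.    4.5 182.4 184.5]
 [280.  324.  339.  633.2  -1.8 182.5 183.9]
 [290.  324.  339.  632.3  -8.3 182.1 183.7]
 [300.  324.  339.  631.5 -14.7 182.3 183.8]
 [310.  324.  339.  630.6 -21.3 182.3 184.4]]
yaw 0.13706584090061302
100 [[512, 126, 84], [542, 120, 107], [568, 115, 126], [591, 111, 144], [611, 107, 157], [618, 106, 162]]
150 [[502, 89, 80], [533, 86, 104], [561, 83, 123], [585, 80, 143], [606, 78, 156], [613, 78, 166]]
200 [[489, 49, 74], [524, 49, 101], [553, 48, 122], [579, 48, 142], [601, 48, 158], [608, 47, 160]]
240 [[479, 15, 70], [515, 17, 97], [546, 19, 119], [573, 20, 140], [596, 21, 155], [604, 22, 161]]
[644.3  74.9 178. ]
[628.9 -37.7 178. ]
```

```bash
cat >> h.py <<'E'
import json
from plant import manip
YAW=-0.137;Q=down(YAW)[0];S=np.array([np.cos(YAW),np.sin(YAW),0]);Z=np.array([0,0,1.])
BAR=np.array([636.5,19.3,179.]);TH0=np.arcsin((BAR[2]-45)/225)
HG=BAR-225*(np.cos(TH0)*S+np.sin(TH0)*Z)
def tcp(th,off): return HG+225*(np.cos(th)*S+np.sin(th)*Z)+off
def ang(off):
    v=np.array(manip.current_eef_pos())-off-HG;return np.arctan2(v[2],v@S)
def force(base,th,n=4):
    F=[]
    for _ in range(n): F.append(manip.current_wrist_force());manip.wait(.02)
    F=np.mean(F,0)-base
    return F@(-np.sin(th)*S+np.cos(th)*Z),F@(np.cos(th)*S+np.sin(th)*Z),F
E
python3 - <<'E'
from h import *
manip.grip(20,40)
off=np.array([0,0,-17.5])
a=BAR+off+1*S
manip.move_straight(a+[0,0,30],rot=Q)
base=np.mean([manip.current_wrist_force() for _ in range(5)],0)
hit=manip.move_straight(a,rate=40,threshold=6)
print("hit",hit,manip.current_eef_pos(),a)
if not hit:
    g=manip.grip(5,40);manip.wait(.2)
    off=np.array(manip.current_eef_pos())-BAR
    print(manip.current_opening(),manip.current_gripper_force(),force(base,TH0),off)
    json.dump([base.tolist(),off.tolist()],open("st.json","w"))
    for th in(.67,.72,.77,.82):
        manip.move_straight(tcp(th,off),rate=40,threshold=12);print(th,ang(off),*np.round(np.r_[force(base,th)[:2]],1),manip.current_opening())
print(manip.current_t())
E
```

```text
hit False [637.72033536  19.11209856 161.76979308] [637.49063017  19.16342816 161.5       ]
8.1029987269002 39.06493842601776 (np.float64(3.5794689697766047), np.float64(-2.8550909086947813), array([-4.23706502,  1.66903398,  1.17507272])) [  0.39903944  -0.05156283 -17.51636795]
0.67 0.6699877384180977 -3.4 -2.0 8.138122603555924
0.72 0.7217063253680523 -3.3 -1.4 8.276708727806463
0.77 0.7712061383273534 -3.2 -1.2 8.412027620980492
0.82 0.8213603178628288 -3.5 0.3 8.229824591741767
7.425
```

The board is gripped and lifts with about 3.3 N at the handle. I go on gently to the buffer.

```bash
python3 - <<'E'
from h import *
base,off=map(np.array,json.load(open("st.json")))
th=.82;ref=-3.4;
while th<1.13:
    th+=.015 if th<.87 else .008
    manip.move_straight(tcp(th,off),rate=25,threshold=10)
    t,r,_=force(base,th,2);print(round(th,3),round(ang(off),3),round(t,1),round(r,1))
    if t<ref-5: break
while t>ref-9 and th<1.13:
    th+=.0025;manip.move_straight(tcp(th,off),rate=10);t,r,_=force(base,th,4);print(round(th,4),round(ang(off),4),round(t,1),round(r,1))
print(manip.current_t(),manip.current_opening())
p,d=manip.capture("side");cv2.imwrite("pics/s1.png",cv2.resize(p[160:300,230:350,::-1],None,fx=4,fy=4,interpolation=2))
E
```

```text
0.835 0.836 -2.8 2.6
0.85 0.85 -3.4 3.4
0.865 0.865 -3.5 4.4
0.88 0.879 -3.8 4.7
0.888 0.887 -4.1 5.8
0.896 0.895 -3.8 4.8
0.904 0.903 -3.3 5.2
0.912 0.911 -3.8 5.2
0.92 0.919 -3.3 5.9
0.928 0.927 -3.4 5.7
0.936 0.935 -4.4 5.5
0.944 0.943 -3.9 5.6
0.952 0.951 -4.2 5.4
0.96 0.959 -2.7 5.9
0.968 0.967 -3.9 6.0
0.976 0.975 -3.2 6.1
0.984 0.983 -3.5 5.4
0.992 0.991 -3.7 5.3
1.0 0.999 -3.6 5.3
1.008 1.007 -2.7 6.0
1.016 1.015 -3.5 5.9
1.024 1.023 -2.7 6.6
1.032 1.031 -2.9 7.1
1.04 1.039 -3.4 6.6
1.048 1.047 -3.7 6.3
1.056 1.055 -3.3 6.7
1.064 1.062 -4.0 7.7
1.072 1.067 -8.7 5.8
1.0745 1.0686 -10.2 5.7
1.077 1.0701 -11.6 5.2
1.0795 1.0717 -12.7 4.6
16.4417 8.389551111558342
```

View pics/s1.png

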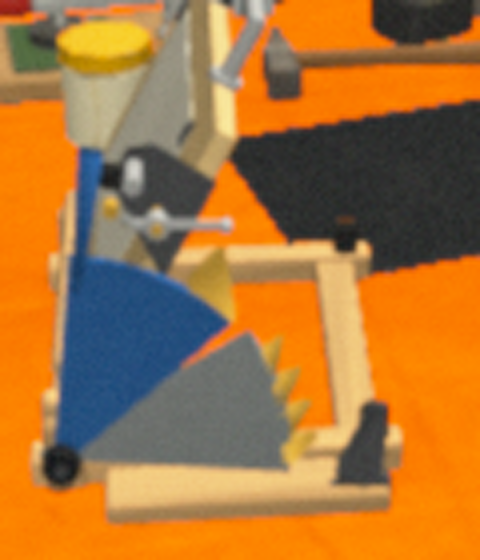

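The picture shows the pawl at (190,222) in the crop, now swung outward and clear, with about 9 N on the buffer. Now I lower the board under force watch.

```bash
python3 - <<'E'
from h import *
base,off=map(np.array,json.load(open("st.json")))
th=1.07;bad=False
while th>.2:
    th=max(th-.09,.2)
    hit=manip.move_straight(tcp(th,off),rate=70,threshold=11)
    t,r,_=force(base,th,2);print(round(th,3),round(ang(off),3),round(t,1),round(r,1),hit)
    if th<1 and t>5: bad=True;break
while not bad and th>-.03:
    th-=.02 if th>.05 else .006
    manip.move_straight(tcp(th,off),rate=35,threshold=15)
    t,r,_=force(base,th,2);print(round(th,3),round(ang(off),4),round(t,1),round(r,1))
    if t>12: break
print(manip.current_t(),manip.current_opening(),manip.current_eef_pos())
p,d=manip.capture("side");cv2.imwrite("pics/s2.png",cv2.resize(p[160:300,230:350,::-1],None,fx=4,fy=4,interpolation=2))
E
```

```text
0.98 1.049 -3.4 2.2 True
0.89 0.888 -2.2 6.5 False
0.8 0.798 -2.4 5.7 False
0.71 0.705 -2.4 6.7 False
0.62 0.613 -2.9 6.9 False
0.53 0.521 -3.4 6.6 False
0.44 0.43 -2.8 7.2 False
0.35 0.34 -2.7 6.8 False
0.26 0.25 -2.8 6.2 False
0.2 0.189 -2.6 6.1 False
0.18 0.1714 -2.3 6.1
0.16 0.1528 -1.7 6.5
0.14 0.1329 -2.4 6.6
0.12 0.1134 -2.6 6.3
0.1 0.0937 -2.1 6.1
0.08 0.0742 -2.3 6.4
0.06 0.0535 -3.8 7.2
0.04 0.0336 -3.2 7.5
0.034 0.028 -3.1 6.8
0.028 0.0222 -3.0 7.1
0.022 0.0164 -2.6 7.5
0.016 0.0108 -2.2 7.0
0.01 0.0051 -1.5 7.1
0.004 -0.0006 -2.9 7.3
-0.002 -0.0064 -2.4 7.1
-0.008 -0.0129 -2.9 7.6
-0.014 -0.0137 3.4 3.9
-0.02 -0.0141 10.2 0.3
-0.026 -0.0145 17.8 -4.4
26.725 8.065949881093283 [681.06417868  13.17975951  24.21399807]
```

View pics/s2.png

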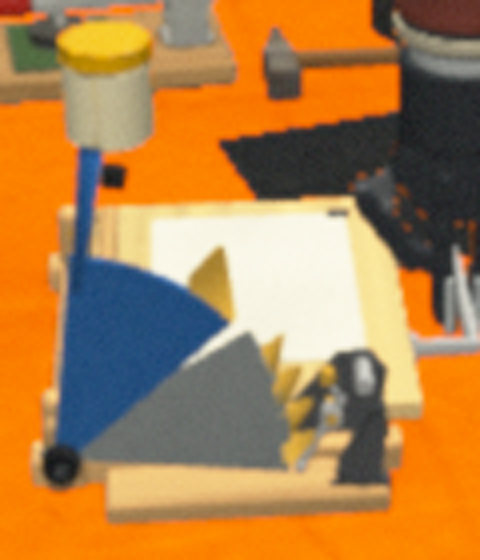

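The board is flat: there is a hard stop at the expected height, pressed with 18 N, and the pawl is back in at the quadrant, crop (315,435). Now I raise it to just above the 2nd notch and settle it on the pawl.

```bash
python3 - <<'E'
from h import *
base,off=map(np.array,json.load(open("st.json")))
manip.wait(.2)
for th in(.05,.13,.21,.29,.36):
    manip.move_straight(tcp(th,off),rate=50,threshold=25);t,r,_=force(base,th,2);print(th,round(ang(off),4),round(t,1),round(r,1))
while th>.26:
    th-=.006;manip.move_straight(tcp(th,off),rate=20,threshold=8)
    t,r,_=force(base,th,3);print(round(th,3),round(ang(off),4),round(t,1),round(r,1))
    if t>.5: break
print(manip.current_t(),manip.current_opening(),manip.current_eef_pos())
E
```

```text
0.05 -0.0058 -1.8 3.1
0.13 0.1292 -3.9 3.5
0.21 0.2091 -3.9 2.7
0.29 0.2892 -4.1 2.1
0.36 0.3596 -3.6 1.0
0.354 0.3525 -4.3 0.5
0.348 0.3473 -4.3 0.6
0.342 0.3414 -4.6 0.0
0.336 0.3356 -3.4 0.3
0.33 0.3296 -4.1 -0.7
0.324 0.3235 -4.0 -1.1
0.318 0.3175 -3.3 -1.1
0.312 0.3134 1.3 -3.8
32.0 8.396364854605764 [669.72637856  14.73337704  96.78816642]
```

The pawl caught at about 0.32 rad, which is the 2nd notch. Now I release, retreat and check.

```bash
python3 - <<'E'
from h import *
manip.grip(20);manip.wait(.2)
p=np.array(manip.current_eef_pos());print(manip.current_opening(),manip.move_straight(p+[0,0,60],rate=60,threshold=8))
manip.move_straight(p+[0,0,190],rate=150);manip.wait(.5)
K=manip.calibration("wrist");pi,d=manip.capture("wrist");W=world(dict(d=d,**K))
g=W[...,2];m=(g>85)&(g<150)&((W@S-(HG@S)>205))&((W@S-(HG@S)<222))&(abs((W-HG)@np.cross(Z,S))<40)
zt=np.median(g[m]);print("bar z",zt-4.5,m.sum(),"tilt",np.arcsin((zt-4.5-45)/225))
manip.reach([500,300,300],Q)
pi,d=manip.capture("side");cv2.imwrite("pics/s3.png",pi[60:480,150:560,::-1])
print(manip.current_t())
E
```

```text
19.897410361294202 False
bar z 114.46542772721477 1324 tilt 0.31386301958266877
36.5
```

View pics/s3.png

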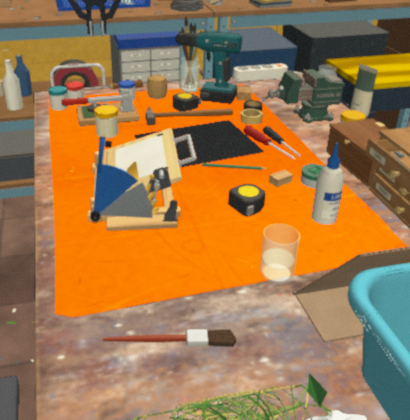

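The board rests at about 0.31 rad, crop (140,165). The pot, tape measure, glass and brush are where they were, and the robot is clear.

```bash
python3 -c "
from plant import manip
print(manip.job_done())"
```

```text
the job is handed in; nothing more can be done
None
```

The board now rests on its pawl in the second notch (about 0.31 rad): I lifted it to the buffer until the pawl was thrown clear, pressed it fully flat, raised it and let go, leaving everything around it in place, and handed the job in at about 36.5 s.

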